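Index the swing-arm magnifier over the small dish

ROBOT

A 6-joint arm with a two-finger parallel gripper is mounted at the origin on a cart in front of the work surface, level with it; the furniture and walls round the work are solid. World frame = base frame: x ahead of the robot, y to its left, z up, the work surface at z = 0. Lengths are in mm, angles in rad, forces in N, time in s.
With the tool pointing down it reaches from about 325 to 900 mm from the base axis. Payload 3.5 kg.
Tool frame: the origin (TCP) lies midway between the tips of the shut fingers; the grasp point (between the pads) lies 19 mm behind it (bot.grip_point_offset is the distance from the TCP to the grasp point, in mm); z points along the fingers, y is the line along which they close (so a half turn about z gives the same grasp; the last joint's range is limited). The gripper opens to 85 mm and grips with 20 to 120 N. Pads are 22 mm wide; open, the fingers measure 114 mm over their backs; the gripper's body (76 mm by 85 mm) begins 54 mm behind the grasp point. The pads swing forward as they close: fully open they stand 13 mm farther back than shut.
Start: joints at [1.132, 0.276, -0.026, 1.268, 0, 1.467], TCP at [205.959, 590.087, 231.313] pointing down, gripper open.
Joint ranges: [-3.12, 3.12], [-0.85, 1.88], [-1.08, 1.24], [-1.95, 2.15], [-1.57, 1.53], [-3.14, 3.14]. Speed limits (rad/s): [2.57, 2.57, 3.14, 3.14, 3.14, 3.14].

INTERFACE

Orientations are given as a unit quaternion [x, y, z, w].
In Python, from bench import read_state, cams, ticket, finder, bot gives the robot as it stands. The module is installed in compiled form; this text tells all that it offers.
- The arm moves only by the shell command python3 -m handwheel 'ROWS' [OPENING] [FORCE]. ROWS is JSON, a list of rows, each a list of 6 numbers: the shift along the tool's x, y, z normalised to -1 to 1, where 1 is 200 mm, then the turn, a rotation vector about the tool's x, y, z normalised to -1 to 1, where 1 is 2 rad. A call has 1 to 20 rows; each row shifts and turns the commanded pose from where the row before left it, along the tool's axes as they then stand; what a row does not reach is not made up. A row lasts 1/10 s, in which the tool goes at most 50 mm and 8.59 degrees, less where a joint would pass 70% of its speed; a pose out of reach is approached as far as the arm can. A call with a number of a shift or a turn outside -1 to 1 is refused whole. A call with a gripper value outside its range is refused whole. OPENING is the opening in per cent of the stroke, from 0 (shut) to 100 (fully open), set as the call begins (- or left out, the last holds). The fingers move at their own pace and stop on an object; FORCE is the grip in N (left out, the last holds). Time passes only in rows, so rows that do not move let the fingers close. It gives the time, the measured TCP pose, the force, the opening and the grip force at its end, in the units of the state.
- read_state(): the state, without advancing time (a new reading comes with each control period).
- cams.read_camera(name): name is "side" or "top" or "wrist"; returns the picture (384x512x3 uint8, red, green, blue); there is no depth.
- cams.get_calibration(name): a dict with "fx", "fy", "cx", "cy" (pixels), "rvec" (rotation vector, rad) and "tvec" (3), from world to camera coordinates, as OpenCV has them. Camera axes: x right, y down, z forward; pixel columns grow to the right and rows downward; lengths in mm; the calibration is good to about 2 mm. A picture is of the moment at which its call begins: read the wrist's pose just before it. get_calibration takes no time and is no camera call; for the wrist camera it gives the pose at the moment of the call.
- ticket.job_done(): hands the job in; it is judged then, once.
Trained networks look in the newest picture that a camera, given by its name, has taken for a name from the list of things; names that differ only in an ending like _2 or _b are one class to them, and where a whole thing is asked for, a point or a joint stands for the part that bears it (a point fixed in the world has none). Each returns a list of dicts, best first, with "conf" (0 to 1); they miss things now and then, are a little off and sometimes report something else, mostly with a low value. They report only what shows in the picture. A call takes as long as a camera call. They do not tell look-alikes from the thing itself.
- finder.masks_of(query, camera): "pixels" (384x512 bool, what is visible of it) and "bbox" ([left, top, right, bottom] as shares, 0 to 1, of the picture: columns of its width, rows of its height, round what is visible of it).
- finder.pinpoint(query, camera): "location" ([column, row] as shares, 0 to 1, of the picture: columns of its width, rows of its height: a listed point, or the origin of a listed thing).
The state is a dict: "t": time; "joint_pos": joint angles; "dq": joint speeds; "joint_torque": joint torques, N m; "tool_pos": TCP position; "eef_rot": TCP orientation; "contact_force": force on the tool from outside, world axes, zero at the start; "moment": the same for the moment, N m; "opening": finger opening in mm; "grip_force": force on a finger pad.
Only numpy, scipy, OpenCV 4.12 (cv2) and the standard library are available. Lean on these libraries where they do the work, as an engineer would, in place of code of your own. Each camera call takes 0.05 s, during which the arm holds its last target. There are 200 camera calls.

TASK

The magnifier on the dish viewing stand is over the middle dish; bring it over the small petri dish instead. Hook a fingertip under the red pull ring on the arm, lift the spring index pin out of its hole, swing the arm one hole round to the small dish, and let the pin drop fully home in that hole. Nothing is to be picked up: leave the dishes and the other things beside the stand where they are, and do not wrench the ring.

Things in the scene. Friction and masses are not known exactly. Their poses are not given: they have to be found in the camera images.
- stand: fixed viewing stand: white T-shaped base 282 x 296 x 10 mm with three black dish mats, a column, and on it an aluminium index plate (sector, radius 94 mm), its top 86 mm above the bench. Origin: on the column axis, at bench level; z up, -x to the middle mat, 175 mm out. To its left (y above 0.13) a centrifuge 0.27 m high; to its right (y below -0.37) a machine overhangs from 0.55 m up
- pivot (a point): point on the arm's upright pivot axis (the column's), level with the top of the index plate, which has five 12 mm holes on a circle of radius 75 mm about it, 32 degrees (0.559 rad) apart; axes as the stand's. The pivot cap reaches 111 mm above the bench
- swing_arm (a joint): angle of the swing arm about the pivot, rad: 0 in the middle hole, where it starts; positive counter-clockwise from above; holes at -1.117, -0.559, 0, 0.559, 1.117, play in a hole about 0.015 either way, stops at -1.2 and 1.2. With the pin out it turns with slight friction and stays where left. A blue bar 26 mm wide, its top 100 mm above the bench, ending in the lens
- lens_center (a point): centre of the magnifier lens in its black frame (88 mm across, 89 to 100 mm above the bench), 175 mm from the pivot axis; turns with the arm
- index_pin (a joint): lift of the spring index pin, m: 0 when fully home in a hole, upper stop at 0.020. The round-ended 10 mm pin reaches 10.5 mm into the hole, so it is out above 0.0105 and rides on the plate at that value between holes. It moves straight up and down on the arm; a spring pushes it down with 3 N at 0 and 7 N at 0.020; with its ring it weighs 70 g
- pull_ring: red upright pull ring fixed on top of the pin: wire 6 mm thick, inside diameter 50 mm. Origin: its centre, 75 mm from the pivot axis, 159 mm above the bench while the pin is home. It does not swivel: its hole faces along the arm. x: horizontal, through the hole, from the lens towards the pivot; y: across the ring; z: up. Under it on the arm stands the pin's barrel, 23 mm wide
- dish_small_center (a point): centre, half-way up, of the small petri dish, 60 mm across and 16 mm high, cream, standing loose on the mat to the left or to the right of the middle one; its place is 175 mm from the pivot axis, one hole (32 degrees) from the middle
- dish_middle_center (a point): centre, half-way up, of the large petri dish on the middle mat, 90 mm across, 16 mm high, loose
- dish_large_center (a point): centre, half-way up, of the other large petri dish, 90 mm across, 16 mm high, loose, on the mat on the other side
- bottle: brown bottle with a black screw cap, 50 mm across, 108 mm high, standing on the bench beside the stand's column; origin under its centre
- label_tape: roll of yellow label tape, 80 mm across, 19 mm high, lying on the bench beside the column; origin under its centre
Mind the look-alikes: they are no part of the job. Of the things that look like the part that bears dish_small_center, the larger one is meant.

How it is judged (in metres and radians):
On the way:
1. the index pin is lifted out of its hole by the ring, hooked by the fingers (value of joint index_pin above 0.0095 m and contact force between the fingers and pull_ring above 0.5 N), for 0.1 s.
At the end, for the whole second after the job is handed in: The lens stands centred over the small dish (within 12 mm sideways), the index pin is fully home in that hole (within 2.5 mm), the arm is at rest, the dishes are within 10 mm and the other things within 20 mm of where they stood (horizontal distance between lens_center and dish_small_center below 0.012 m and value of joint index_pin below 0.0025 m and velocity of joint swing_arm between -0.05 and 0.05 rad/s and distance of each of dish_small_center, dish_middle_center, dish_large_center from where it was at the start of the episode below 0.01 m and distance of each of bottle, label_tape from where it was at the start of the episode below 0.02 m); the robot touches nothing.
It fails at once if a dish is pushed, lifted or carried (more than 10 mm) (distance of any of dish_small_center, dish_middle_center, dish_large_center from where it was at the start of the episode above 0.01 m).
It fails at once if the bottle or the tape is pushed, lifted or carried (more than 20 mm) (distance of any of bottle, label_tape from where it was at the start of the episode above 0.02 m).
It fails at once if the ring is wrenched: more than 40 N on it (contact force between the fingers and pull_ring above 40 N).
It also fails if it takes over 51 s, if anything falls off the work surface, if the arm or the gripper's body presses on something with over 40 N, if the wrist force passes 120 N, or if a joint passes its speed limit or range.

## Working session

There is one attempt and no reset: what is moved stays moved. The work goes in short steps, Python scripts to look and compute and a shell command to move; the robot and the scene stay as the last step left them, time stands still between calls to the robot, and variables do not carry over. Pictures are saved under pics/ and viewed, at most 10 in all, crops included, and the job is handed in when it is done.

```bash
mkdir -p pics
cat > h.py <<'E'
import numpy as np, cv2
from bench import read_state, cams, ticket, finder, bot
from scipy.spatial.transform import Rotation as R
def P(n):
    c=cams.get_calibration(n);K=np.array([[c['fx'],0,c['cx']],[0,c['fy'],c['cy']],[0,0,1]])
    return K,R.from_rotvec(np.ravel(c['rvec'])).as_matrix(),np.ravel(c['tvec'])
def ray(n,px):
    K,r,t=P(n);d=r.T@np.linalg.inv(K)@[px[0],px[1],1];return -r.T@t,d/np.linalg.norm(d)
def onz(n,px,z):
    o,d=ray(n,px);return o+d*(z-o[2])/d[2]
def tri(L):
    A=0;b=0
    for n,px in L:
        o,d=ray(n,px);M=np.eye(3)-np.outer(d,d);A=A+M;b=b+M@o
    return np.linalg.solve(A,b)
def proj(n,X):
    K,r,t=P(n);v=K@(r@np.array(X)+t);return v[:2]/v[2]
E
python3 - <<'E'
from h import *
np.set_printoptions(precision=1,suppress=True)
ims={n:cams.read_camera(n) for n in('side','top')}
cv2.imwrite('pics/a.png',cv2.cvtColor(np.vstack([ims['side'][:300] if 0 else ims['side'],ims['top']])[:, :],cv2.COLOR_RGB2BGR)) 
for n in ims: cv2.imwrite(f'pics/{n}0.png',cv2.resize(cv2.cvtColor(ims[n],cv2.COLOR_RGB2BGR),(800,600)))
for q in ['stand','pivot','lens_center','pull_ring','dish_small_center','dish_middle_center','dish_large_center','bottle','label_tape']:
    for n in ims:
        print(q,n,[(np.array(d['location'])*[512,384],round(d['conf'],2)) for d in finder.pinpoint(q,n)[:3]])
s=read_state();print(s['t'],s['tool_pos'],s['eef_rot'],s['contact_force'])
print({n:-P(n)[1].T@P(n)[2] for n in('side','top','wrist')})
E
```

```text
stand side [(array([292.6, 223.9]), 0.83), (array([261.1, 166.9]), 0.56), (array([214.7, 203.3]), 0.17)]
stand top [(array([232.9, 161.6]), 0.92), (array([232.1, 234.7]), 0.16)]
pivot side [(array([293.5, 192.3]), 0.9)]
pivot top [(array([235.5, 155.7]), 0.83)]
lens_center side [(array([215.6, 202.8]), 0.58)]
lens_center top [(array([232.2, 234.9]), 0.8)]
pull_ring side [(array([260.6, 167.1]), 0.58)]
pull_ring top [(array([228.8, 186.7]), 0.5)]
dish_small_center side [(array([294.9, 292.5]), 0.88)]
dish_small_center top [(array([193.5, 222.3]), 0.76), (array([318.2, 205.3]), 0.52)]
dish_middle_center side [(array([214.6, 238.7]), 0.74)]
dish_middle_center top []
dish_large_center side []
dish_large_center top [(array([276. , 223.3]), 0.86)]
bottle side [(array([279.6, 193.4]), 0.61), (array([213.2, 203.3]), 0.48)]
bottle top [(array([183.9, 143.2]), 0.75)]
label_tape side [(array([322.7, 256.3]), 0.91), (array([281.6, 192.2]), 0.71)]
label_tape top [(array([181.8, 142.9]), 0.64), (array([285.7, 159.2]), 0.63), (array([194.5, 223.7]), 0.59)]
1.0 [206.  590.1 231.3] [ 0.2  1.   0.  -0. ] [ 0.5 -0.2 -0.5]
{'side': array([ 342.8, -771.6,  538. ]), 'top': array([ 589. ,  -98.6, 1007.3]), 'wrist': array([131.3, 616.8, 373.6])}
```

View pics/side0.png

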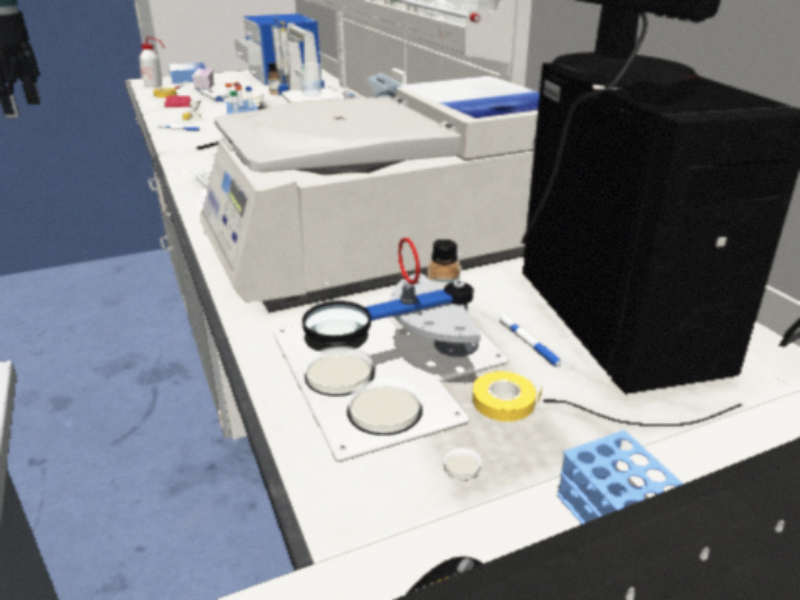

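View pics/top0.png

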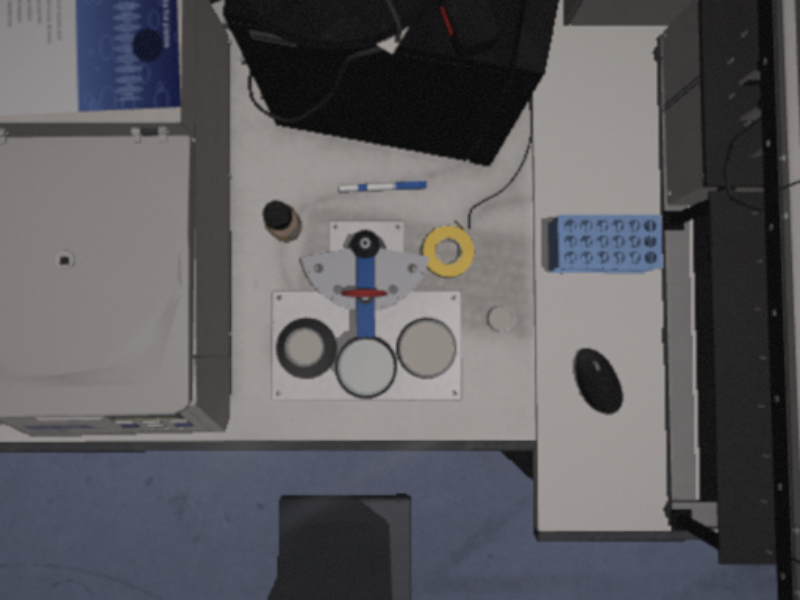

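Run:
```python
from h import *
np.set_printoptions(precision=1,suppress=True)
T=lambda a,b:print(tri([('side',a),('top',b)]))
T((292.6,223.9),(232.9,161.6));T((293.5,192.3),(235.5,155.7));T((215.6,202.8),(232.2,234.9));T((260.6,167.1),(228.8,186.7));T((294.9,292.5),(193.5,222.3))
print(onz('top',(318.2,205.3),16),onz('top',(193.5,222.3),18),onz('top',(276,223.3),18))
```

```text
[731.2 -71.8  -1.7]
[729.7 -78.7  84.7]
[554.3 -73.   98.2]
[655.7 -67.1 154.2]
[ 664.6   -8.9 -210.2]
[ 621.4 -278.5   16. ] [580.5  22.4  18. ] [ 578.  -175.8   18. ]
```

The left picture candidates for the small dish are the cream dish on the left mat (top view, 306,348 of 800x600) and a smaller cream cup loose on the bench (500,318). By the description it is the left-mat dish, the larger of the two. It stands at +y, so the arm must swing to -0.559. The red ring is the only one, at top (365,293) and side (409,261). I'll check the choice in a close crop and work out the approach.

```bash
cat >> h.py <<'E'
def go(X,Rm=None):
    s=read_state();p=np.array(s['tool_pos']);r=R.from_quat(s['eef_rot'])
    print('shift/200',np.round(r.inv().apply(np.array(X)-p)/200,3))
    if Rm is not None: print('rot/2',np.round((r.inv()*R.from_matrix(Rm)).as_rotvec()/2,3))
def ori(tilt,yaw):
    z=R.from_euler('z',yaw).apply([np.cos(tilt),0,-np.sin(tilt)]);y=R.from_euler('z',yaw).apply([0,1,0])
    return np.array([np.cross(y,z),y,z]).T
E
python3 - <<'E'
from h import *
im=cams.read_camera('top')
cv2.imwrite('pics/crop.png',cv2.resize(cv2.cvtColor(im[130:270,160:345],cv2.COLOR_RGB2BGR),(740,560),interpolation=cv2.INTER_CUBIC))
for q in('dish_small_center','pull_ring'):
  for d in finder.masks_of(q,'top')[:2]:
    ys,xs=np.nonzero(d['pixels']);print(q,d['conf'],len(xs),xs.min(),xs.max(),ys.min(),ys.max())
go([380,-60,340]); go([380,-60,340],ori(np.pi/6,0)); go([380,-60,340],ori(np.pi/2-1e-6,0))
E
```

```text
dish_small_center 0.8 225 312 328 196 212
dish_small_center 0.55 529 182 206 209 234
shift/200 [-1.893 -2.782 -0.543]
shift/200 [-1.893 -2.782 -0.543]
rot/2 [-0.088 -0.518 -0.152]
shift/200 [-1.893 -2.782 -0.543]
rot/2 [ 0.     0.    -0.168]
```

View pics/crop.png

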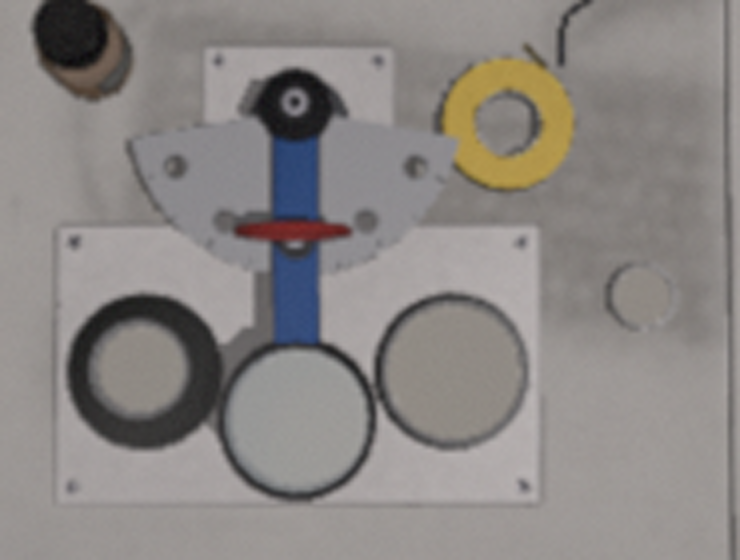

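The crop shows the small dish on the left mat at crop (140,370), about 60 mm across. The look-alike at crop (640,297) is about 40 mm, so the left one is confirmed. Moving in front of the stand.

```bash
python3 -m handwheel '[[-0.111,-0.164,-0.032,0,0,0],[-0.111,-0.164,-0.032,0,0,0],[-0.111,-0.164,-0.032,0,0,0],[-0.111,-0.164,-0.032,0,0,0],[-0.111,-0.164,-0.032,0,0,0],[-0.111,-0.164,-0.032,0,0,0],[-0.111,-0.164,-0.032,0,0,0],[-0.111,-0.164,-0.032,0,0,0],[-0.111,-0.164,-0.032,0,0,0],[-0.111,-0.164,-0.032,0,0,0],[-0.111,-0.164,-0.032,0,0,0],[-0.111,-0.164,-0.032,0,0,0],[-0.111,-0.164,-0.032,0,0,0],[-0.111,-0.164,-0.032,0,0,0],[-0.111,-0.164,-0.032,0,0,0],[-0.111,-0.164,-0.032,0,0,0],[-0.111,-0.164,-0.032,0,0,0],[0,0,0,0,0,0]]' 0; python3 -c "
from h import *
print(read_state()['joint_pos']);go([430,-70,340],ori(np.pi/2-1e-6,0)); go([430,-70,340],ori(np.pi/6,0))"
```

```text
t: 2.95
tool_pos: [380.1, -64.7, 341.0]
eef_rot: [0.17, 0.985, -0.001, 0.001]
contact_force: [-0.5, 0.1, 0.9]
opening: -0.1
grip_force: 0.0
[-3.35555216e-01 -2.02266159e-01 -2.97582360e-01  1.47248275e+00
 -1.29348241e-03  6.61811526e-03]
shift/200 [-0.244  0.059  0.006]
rot/2 [-0.001  0.001 -0.171]
shift/200 [-0.244  0.059  0.006]
rot/2 [-0.09  -0.517 -0.155]
```

```bash
python3 -m handwheel '[[0,0,0,0,0,-0.057],[0,0,0,0,0,-0.057],[0,0,0,0,0,-0.057],[-0.2,0,0,0,0,0],[-0.2,0,0,0,0,0],[-0.2,0,0,0,0,0],[0,0,0,0,-0.0745,0],[0,0,0,0,-0.0745,0],[0,0,0,0,-0.0745,0],[0,0,0,0,-0.0745,0],[0,0,0,0,-0.0745,0],[0,0,0,0,-0.0745,0],[0,0,0,0,-0.0745,0],[0,0,0,0,0,0],[0,0,0,0,0,0]]'
python3 - <<'E'
from h import *
np.set_printoptions(precision=1,suppress=True)
print(np.array(read_state()['joint_pos'])*100)
L={}
for n in('side','top','wrist'):
    im=cams.read_camera(n);cv2.imwrite(f'pics/{n}1.png',cv2.cvtColor(im,cv2.COLOR_RGB2BGR))
    for q in('pull_ring','lens_center','pivot','dish_small_center'):
        L[n,q]=[(np.array(d['location'])*[512,384],round(d['conf'],2)) for d in finder.pinpoint(q,n)[:2]];print(n,q,L[n,q])
for q in('pull_ring','lens_center','pivot'):
    v=[(n,L[n,q][0][0]) for n in('side','top','wrist') if L[n,q]]
    if len(v)>1: print(q,len(v),tri(v))
E
```

```text
t: 4.45
tool_pos: [497.2, -59.1, 337.6]
eef_rot: [-0.002, 0.868, 0.002, 0.496]
contact_force: [0.1, 0.7, 1.3]
opening: -0.2
grip_force: 0.0
[-49.9 -59.9 -91.8  27.5  43.1 -27.3]
side pull_ring [(array([263.2, 164.9]), 0.61)]
side lens_center [(array([214.9, 202.8]), 0.55)]
side pivot [(array([291.9, 192.7]), 0.73)]
side dish_small_center [(array([293.9, 295.9]), 0.7), (array([217.4, 203.1]), 0.43)]
top pull_ring []
top lens_center [(array([230.8, 237.1]), 0.75), (array([286.2, 160.3]), 0.71)]
top pivot [(array([234. , 158.3]), 0.75)]
top dish_small_center [(array([190.5, 223.3]), 0.68), (array([319.4, 203.1]), 0.58)]
wrist pull_ring []
wrist lens_center []
wrist pivot [(array([244.6,  82.6]), 0.86)]
wrist dish_small_center []
lens_center 2 [551.4 -70.6  97.6]
pivot 3 [726.4 -73.6  82.5]
```

View pics/wrist1.png

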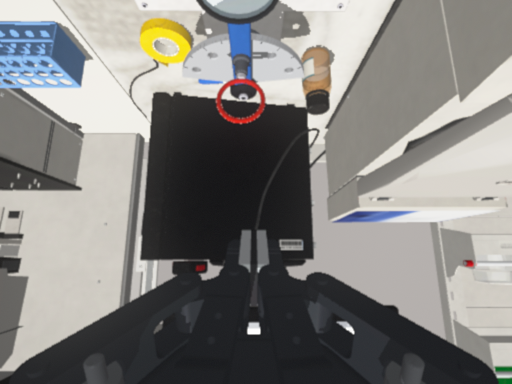

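The wrist view is upside down, because the camera hangs below the tool. It shows the ring at about (240,101), the pivot cap at (243,90), the bottle on the right and the tape on the left. Next I segment the ring and triangulate it.

Run:
```python
from h import *
np.set_printoptions(precision=1,suppress=True)
im=cv2.imread('pics/wrist1.png').astype(int);m=(im[...,2]>120)&(im[...,1]<70)&(im[...,0]<70);m[:60]=0;m[140:]=0;m[:,:200]=0;m[:,290:]=0
ys,xs=np.nonzero(m);e=cv2.fitEllipse(cv2.convexHull(np.stack([xs,ys],1).astype(np.int32)));print(e)
im=cv2.imread('pics/side1.png').astype(int);m=(im[...,2]>110)&(im[...,1]<80)&(im[...,0]<80);m[:140]=0;m[190:]=0;m[:,:245]=0;m[:,280:]=0
ys,xs=np.nonzero(m);f=cv2.fitEllipse(cv2.convexHull(np.stack([xs,ys],1).astype(np.int32)));print(f)
top=(233.5,187.6) # crop: (295,230)/4+(160,130)
w=e[0]
c=tri([('wrist',w),('side',f[0]),('top',top)]);print(c,[proj(n,c) for n in('wrist','side','top')])
print(tri([('wrist',w),('side',f[0])]),tri([('wrist',w),('top',top)]))
X=c+[-60,0,2]+0;go(X,ori(np.pi/6,0))
```

```text
((240.36012268066406, 101.00279998779297), (44.55874252319336, 48.075809478759766), 77.08016204833984)
((261.11444091796875, 167.1702117919922), (12.393728256225586, 29.788480758666992), 169.38148498535156)
[653.4 -75.4 158.3] [array([239.2, 101. ]), array([261.2, 167.2]), array([232.8, 187.6])]
[653.9 -74.1 157.8] [653.5 -75.5 158.1]
shift/200 [ 0.5 -0.1  0.9]
rot/2 [ 0. -0.  0.]
```

```bash
python3 -c "
from h import *
go([592.9,-74.5,193.2],ori(np.pi/6,0))"
```

```text
shift/200 [ 0.396 -0.076  0.777]
rot/2 [ 0.003 -0.002  0.001]
```

```bash
python3 -m handwheel '[[0.08,-0.015,0.155,0,0,0],[0.08,-0.015,0.155,0,0,0],[0.08,-0.015,0.155,0,0,0],[0.08,-0.015,0.155,0,0,0],[0.076,-0.016,0.157,0.003,-0.002,0.001],[0,0,0,0,0,0],[0,0,0,0,0,0]]'
python3 - <<'E'
from h import *
np.set_printoptions(precision=1,suppress=True)
im=cams.read_camera('wrist');cv2.imwrite('pics/wrist2.png',cv2.cvtColor(im,cv2.COLOR_RGB2BGR))
K,r,t=P('wrist');R0=ori(np.pi/6,0);d=R0[:,2]
im=im.astype(int);m=(im[...,0]>110)&(im[...,1]<80)&(im[...,2]<80);m[300:]=0
n,lab,st,ce=cv2.connectedComponentsWithStats(m.astype(np.uint8));i=1+st[1:,4].argmax()
ys,xs=np.nonzero(lab==i);e=cv2.fitEllipse(cv2.convexHull(np.stack([xs,ys],1).astype(np.int32)));print(e)
print(proj('wrist',[653.5,-74.5,158.2]))
f=(261.1,167.2);c=tri([('wrist',e[0]),('side',f),('top',(233.5,187.6))]);print(c)
go(c+18*d,R0)
E
```

```text
t: 5.9
tool_pos: [592.5, -74.2, 191.6]
eef_rot: [-0.0, 0.867, 0.0, 0.498]
contact_force: [-0.3, 0.4, 0.2]
opening: 0.3
grip_force: 0.0
((251.5749053955078, 206.57766723632812), (74.90190887451172, 75.62339782714844), 87.51830291748047)
[252.1 201.5]
[653.  -76.3 160.8]
shift/200 [-0.  -0.   0.4]
rot/2 [-0.  0.  0.]
```

View pics/wrist2.png

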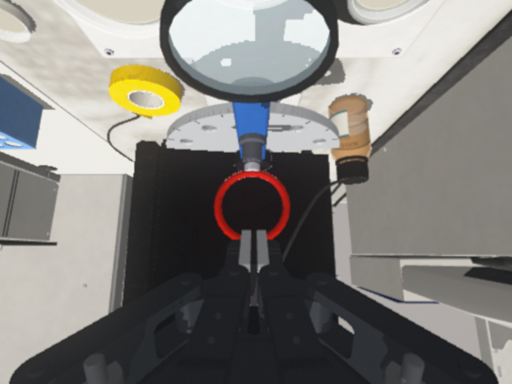

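The wrist view shows the ring at (252,207) with the shut fingertips at (254,232), ready to enter along the tool axis. Inserting.

```bash
python3 -m handwheel '[[0,0,0.1,0,0,0],[0,0,0.1,0,0,0],[0,0,0.1,0,0,0],[0,0,0.06,0,0,0],[0,0,0.04,0,0,0],[0,0,0,0,0,0],[0,0,0,0,0,0]]'
python3 - <<'E'
from h import *
cams.read_camera('wrist')
im=cams.read_camera('side');a=cv2.resize(im[120:240,190:350],(640,480));b=cv2.resize(cams.read_camera('wrist')[60:300,150:350],(160*3-80,480))[:, :160*3]
cv2.imwrite('pics/s3.png',cv2.cvtColor(a,cv2.COLOR_RGB2BGR))
E
```

```text
t: 6.65
tool_pos: [662.3, -74.8, 155.2]
eef_rot: [-0.0, 0.865, -0.001, 0.501]
contact_force: [-0.1, 0.1, 0.1]
opening: 0.3
grip_force: 0.0
```

View pics/s3.png

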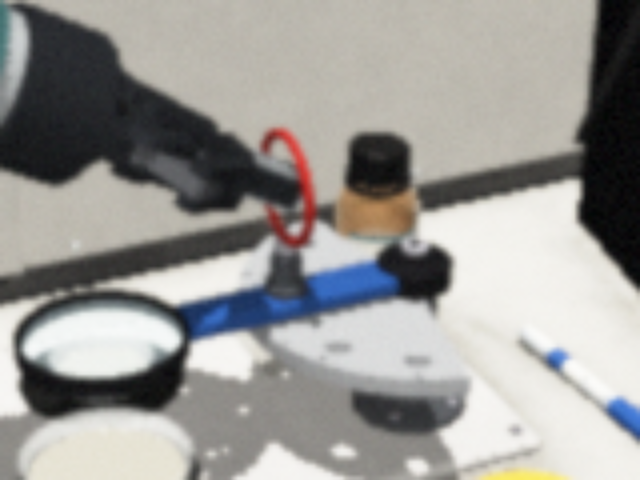

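The shut fingers are in the ring, with the tip just past the wire. Going 8 mm deeper, then lifting until they touch.

```bash
python3 -m handwheel '[[0,0,0.04,0,0,0],[-0.013,0,-0.0075,0,0,0],[-0.013,0,-0.0075,0,0,0],[-0.013,0,-0.0075,0,0,0],[0,0,0,0,0,0],[0,0,0,0,0,0]]'; python3 -m handwheel '[[-0.013,0,-0.0075,0,0,0],[-0.013,0,-0.0075,0,0,0],[0,0,0,0,0,0],[0,0,0,0,0,0]]'
```

```text
t: 7.4
tool_pos: [669.2, -74.7, 158.7]
eef_rot: [-0.0, 0.866, -0.001, 0.5]
contact_force: [-0.1, -0.1, -0.3]
opening: -0.3
grip_force: 0.0
t: 7.8
tool_pos: [668.2, -74.5, 163.0]
eef_rot: [0.0, 0.867, -0.0, 0.499]
contact_force: [0.5, 0.1, -4.9]
opening: -0.2
grip_force: 1.8
```

```bash
python3 -m handwheel '[[-0.013,0,-0.0075,0,0,0],[-0.013,0,-0.0075,0,0,0],[-0.013,0,-0.0075,0,0,0],[0,0,0,0,0,0],[0,0,0,0,0,0]]'
python3 - <<'E'
from h import *
im0=cv2.cvtColor(cv2.imread('pics/side1.png'),cv2.COLOR_BGR2RGB)
im=cams.read_camera('side')
for a in(im0,im):
    a=a.astype(int);m=(a[...,0]>110)&(a[...,1]<80)&(a[...,2]<80);m[:130]=0;m[195:]=0;m[:,:245]=0;m[:,:0]=0;m[:,285:]=0
    ys,xs=np.nonzero(m);print(xs.min(),xs.max(),ys.min(),ys.max(),cv2.fitEllipse(cv2.convexHull(np.stack([xs,ys],1).astype(np.int32)))[0])
print(proj('side',[653.5,-74.5,158.2]),proj('side',[653.5,-74.5,173.2]))
E
```

```text
t: 8.3
tool_pos: [668.3, -74.4, 172.4]
eef_rot: [-0.0, 0.867, -0.0, 0.499]
contact_force: [-2.9, -0.8, -6.2]
opening: -0.0
grip_force: 3.2
255 268 153 181 (261.11444091796875, 167.1702117919922)
256 268 148 176 (261.79986572265625, 162.52069091796875)
[261.05468252 167.03851562] [261.06250154 160.25626887]
```

```bash
python3 -m handwheel '[[-0.011,0,-0.006,0,0,0],[-0.011,0,-0.006,0,0,0],[0,0,0,0,0,0],[0,0,0,0,0,0],[0,0,0,0,0,0]]'
python3 - <<'E'
from h import *
im=cams.read_camera('side')
for a in(im,):
    a=a.astype(int);m=(a[...,0]>110)&(a[...,1]<80)&(a[...,2]<80);m[:130]=0;m[195:]=0;m[:,:245]=0;m[:,285:]=0
    ys,xs=np.nonzero(m);print(xs.min(),xs.max(),ys.min(),ys.max(),cv2.fitEllipse(cv2.convexHull(np.stack([xs,ys],1).astype(np.int32)))[0])
piv=np.array([728.5,-74,0])
s=read_state();p=np.array(s['tool_pos'])
for n in(8,):
  th=-.559/n
  r0=ori(np.pi/6,0)
  q=R.from_euler('z',th).apply(p-piv)+piv
  print('row',np.round(r0.T@(q-p)/200,4),np.round(r0.T@[0,0,th]/2,4))
  print('end',R.from_euler('z',-.559).apply(p-piv)+piv)
E
```

```text
t: 8.85
tool_pos: [668.6, -74.4, 177.5]
eef_rot: [-0.0, 0.866, -0.0, 0.499]
contact_force: [-5.9, -0.0, -7.0]
opening: 0.0
grip_force: 4.2
256 267 146 174 (261.95916748046875, 160.37486267089844)
row [-0.0003  0.0209  0.0005] [0.0303 0.     0.0175]
end [677.52330916 -42.54824224 177.49226738]
```

Pin lift is about 15 mm from the image, so it is out. Swinging in steps about the pivot.

```bash
python3 -m handwheel '[[-0.0001,0.0105,0.0002,0.01513,0,0.00873],[-0.0001,0.0105,0.0002,0.01513,0,0.00873],[-0.0001,0.0105,0.0002,0.01513,0,0.00873],[-0.0001,0.0105,0.0002,0.01513,0,0.00873],[0,0,0,0,0,0]]'; python3 -m handwheel '[[-0.0001,0.0105,0.0002,0.01513,0,0.00873],[-0.0001,0.0105,0.0002,0.01513,0,0.00873],[-0.0001,0.0105,0.0002,0.01513,0,0.00873],[-0.0001,0.0105,0.0002,0.01513,0,0.00873],[-0.0001,0.0105,0.0002,0.01513,0,0.00873],[-0.0001,0.0105,0.0002,0.01513,0,0.00873],[0,0,0,0,0,0]]'
python3 - <<'E'
from h import *
np.set_printoptions(precision=1,suppress=True)
im=cams.read_camera('top');cv2.imwrite('pics/top4.png',cv2.resize(cv2.cvtColor(im[130:270,160:345],cv2.COLOR_RGB2BGR),(740,560),interpolation=cv2.INTER_CUBIC))
print([(np.array(d['location'])*[512,384],d['conf']) for d in finder.pinpoint('lens_center','top')[:2]])
print(read_state()['contact_force'],np.round(read_state()['joint_pos'],2))
E
```

```text
t: 9.4
tool_pos: [669.5, -64.8, 177.6]
eef_rot: [0.059, 0.864, -0.035, 0.498]
contact_force: [-4.8, 1.0, -6.6]
opening: -0.0
grip_force: 4.2
t: 10.1
tool_pos: [673.1, -52.5, 177.5]
eef_rot: [0.149, 0.854, -0.086, 0.492]
contact_force: [-5.2, 1.7, -6.9]
opening: -0.0
grip_force: 4.2
[(array([204.1, 230.1]), 0.78)]
[-4.4  2.1 -7.3] [-0.1  0.1 -0.9 -0.4 -0.2  0.1]
```

View pics/top4.png

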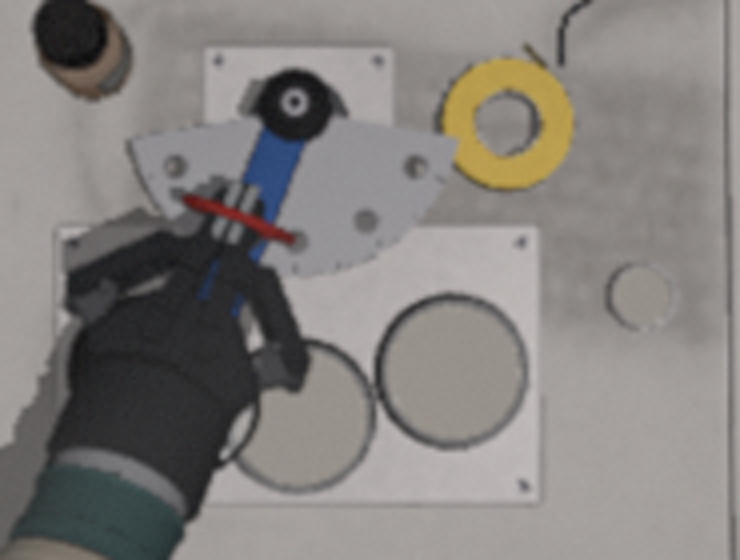

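The arm follows: the bar and ring are about 20° round, with the ring at crop (240,217). Finishing the swing.

```bash
python3 -m handwheel '[[-0.0001,0.0105,0.0002,0.01513,0,0.00873],[-0.0001,0.0105,0.0002,0.01513,0,0.00873],[-0.0001,0.0105,0.0002,0.01513,0,0.00873],[-0.0001,0.0105,0.0002,0.01513,0,0.00873],[-0.0001,0.0105,0.0002,0.01513,0,0.00873],[-0.0001,0.0105,0.0002,0.01513,0,0.00873],[0,0,0,0,0,0],[0,0,0,0,0,0]]'
cat > m.py <<'E'
from h import *
np.set_printoptions(precision=3,suppress=True)
im=cams.read_camera('top').astype(int);m=(im[...,0]>90)&(im[...,1]<70)&(im[...,2]<70);m[:130]=0;m[230:]=0;m[:,:150]=0;m[:,290:]=0
ys,xs=np.nonzero(m);piv=np.array([728.5,-74,0])
for z in (159,171):
  p=onz('top',[xs.mean(),ys.mean()],z)
  print('ring',z,p,'ang',np.arctan2(p[1]-piv[1],piv[0]-p[0]),np.hypot(*(p-piv)[:2]))
(vx,vy,_,_)=cv2.fitLine(np.stack([xs,ys],1).astype(np.float32),cv2.DIST_L2,0,.01,.01).ravel();print('slope',np.arctan2(vy,vx))
b=(im[...,2]>90)&(im[...,0]<70)&(im[...,2]>im[...,1]+30);b[:150]=0;b[230:]=0;b[:,:170]=0;b[:,260:]=0
ys,xs=np.nonzero(b);l=cv2.fitLine(np.stack([xs,ys],1).astype(np.float32),cv2.DIST_L2,0,.01,.01).ravel();print('bar slope from vertical',np.arctan2(l[0],l[1]),len(xs))
s=read_state();print('tool',np.array(s['tool_pos']),'yaw',np.arctan2(*R.from_quat(s['eef_rot']).as_matrix()[[1,0],2]),s['contact_force'],s['t'])
print([(np.array(d['location'])*[512,384],d['conf']) for d in finder.pinpoint('lens_center','top')[:2]])
a=cams.read_camera('side').astype(int);k=(a[...,0]>110)&(a[...,1]<80)&(a[...,2]<80);k[:130]=0;k[195:]=0;k[:,:240]=0;k[:,300:]=0
ys,xs=np.nonzero(k);print('side ring',xs.mean(),xs.min(),xs.max(),ys.min(),ys.max())
th=.559;c=piv+75*np.array([-np.cos(th),np.sin(th),0])
for z in(158.2,168.7,173.2):print('expected side',z,proj('side',c+[0,0,z-28]),proj('side',c+[0,0,z+28]))
E
python3 m.py
```

```text
t: 11.0
tool_pos: [679.4, -40.9, 177.7]
eef_rot: [0.237, 0.833, -0.136, 0.48]
contact_force: [-4.1, 3.8, -7.9]
opening: 0.1
grip_force: 4.3
ring 159 [667.199 -34.334 159.   ] ang 0.574315632650956 73.01480484388318
ring 171 [666.093 -35.243 171.   ] ang 0.5557389027133863 73.46218333476699
slope 0.6008922
bar slope from vertical 2.6868255 210
tool [679.344 -40.953 177.741] yaw -0.5531391009715941 [-3.913  3.87  -6.534] 11.05
[(array([188.877, 223.181]), 0.58)]
side ring 257.1267605633803 255 260 137 163
expected side 158.2 [258.232 170.16 ] [258.172 145.802]
expected side 168.7 [258.221 165.705] [258.16  141.065]
expected side 173.2 [258.216 163.781] [258.155 139.018]
```

The ring angle is about 0.555, against 0.559 for the hole. Lowering slowly.

```bash
python3 -m handwheel '[[0.011,0,0.006,0,0,0],[0.011,0,0.006,0,0,0],[0.011,0,0.006,0,0,0],[0.011,0,0.006,0,0,0],[0.011,0,0.006,0,0,0],[0.011,0,0.006,0,0,0],[0,0,0,0,0,0],[0,0,0,0,0,0]]';python3 m.py
```

```text
t: 11.95
tool_pos: [679.5, -41.5, 163.9]
eef_rot: [0.238, 0.833, -0.137, 0.481]
contact_force: [-4.7, 2.2, -3.8]
opening: -0.2
grip_force: 3.5
ring 159 [666.419 -34.807 159.   ] ang 0.5631354635391285 73.41732370026386
ring 171 [665.324 -35.71  171.   ] ang 0.544885536729238 73.87379947322378
slope 0.5842346
bar slope from vertical 2.7386167 196
tool [679.506 -41.522 163.919] yaw -0.5545252254019066 [-5.044  2.929 -3.764] 12.0
[(array([188.621, 221.414]), 0.8)]
side ring 257.15277777777777 255 260 143 169
expected side 158.2 [258.232 170.16 ] [258.172 145.802]
expected side 168.7 [258.221 165.705] [258.16  141.065]
expected side 173.2 [258.216 163.781] [258.155 139.018]
```

```bash
python3 -m handwheel '[[0.011,0,0.006,0,0,0],[0.011,0,0.006,0,0,0],[0.011,0,0.006,0,0,0],[0.008,0,0.005,0,0,0],[0,0,0,0,0,0],[0,0,0,0,0,0]]';python3 m.py
```

```text
t: 12.7
tool_pos: [679.5, -42.6, 155.4]
eef_rot: [0.239, 0.832, -0.138, 0.482]
contact_force: [-0.1, -0.8, -0.3]
opening: -0.3
grip_force: 0.0
ring 159 [666.326 -34.559 159.   ] ang 0.5653018503610323 73.62921511912243
ring 171 [665.232 -35.465 171.   ] ang 0.5470593529107277 74.07979386829196
slope 0.57131493
bar slope from vertical 2.7478626 190
tool [679.172 -42.571 155.041] yaw -0.5589602702109945 [ 0.659  0.364 -0.297] 12.75
[(array([187.187, 222.912]), 0.79)]
side ring 257.18055555555554 255 260 144 172
expected side 158.2 [258.232 170.16 ] [258.172 145.802]
expected side 168.7 [258.221 165.705] [258.16  141.065]
expected side 173.2 [258.216 163.781] [258.155 139.018]
```

Contact force is zero and the ring is at home height. Backing the finger out along its axis.

```bash
python3 -m handwheel '[[0,0,-0.05,0,0,0],[0,0,-0.05,0,0,0],[0,0,-0.1,0,0,0],[0,0,-0.15,0,0,0],[0,0,-0.15,0,0,0],[-0.1,0,-0.15,0,0,0],[-0.15,0,-0.1,0,0,0],[-0.15,0,-0.1,0,0,0],[0,0,0,0,0,0],[0,0,0,0,0,0]]';python3 m.py
python3 - <<'E'
from h import *
np.set_printoptions(precision=1,suppress=True)
a=cams.read_camera('top');b=cams.read_camera('side')
o=np.vstack([cv2.resize(x,(400,300)) for x in()]) if 0 else np.hstack([cv2.resize(a[120:280,150:350],(400,320)),cv2.resize(b[120:300,170:370],(400,320))])
cv2.imwrite('pics/end.png',cv2.cvtColor(o,cv2.COLOR_RGB2BGR))
for n in('top','side'):
  for q in('lens_center','pull_ring','dish_small_center','dish_middle_center','dish_large_center','bottle','label_tape'): print(n,q,[np.array(d['location'])*[512,384] for d in finder.pinpoint(q,n)[:2]])
E
```

```text
t: 13.85
tool_pos: [587.2, 15.1, 310.4]
eef_rot: [0.239, 0.832, -0.138, 0.482]
contact_force: [-0.3, 0.0, 0.1]
opening: 0.4
grip_force: 0.0
ring 159 [666.117 -34.587 159.   ] ang 0.5634710631561687 73.79019423500893
ring 171 [665.026 -35.493 171.   ] ang 0.5453046825380117 74.24089133301922
slope 0.5666896
bar slope from vertical 2.5600023 455
tool [586.427  14.775 307.973] yaw -0.5591143826223627 [-0.345 -0.329 -0.788] 13.9
[(array([188.416, 224.41 ]), 0.79)]
side ring 258.1363636363636 256 260 144 169
expected side 158.2 [258.232 170.16 ] [258.172 145.802]
expected side 168.7 [258.221 165.705] [258.16  141.065]
expected side 173.2 [258.216 163.781] [258.155 139.018]
top lens_center [array([188.9, 223.8])]
top pull_ring [array([209.3, 184.2])]
top dish_small_center [array([318. , 201.8])]
top dish_middle_center [array([236.5, 234. ])]
top dish_large_center [array([273.3, 225.1])]
top bottle [array([183.1, 142.3])]
top label_tape [array([285.7, 163.2])]
side lens_center [array([210.6, 178.3]), array([292.8, 192.9])]
side pull_ring [array([257. , 156.1])]
side dish_small_center [array([294.4, 295.1]), array([215.5, 212.1])]
side dish_middle_center [array([216.3, 239.5])]
side dish_large_center [array([245.7, 257.2])]
side bottle []
side label_tape [array([326.5, 253.4])]
```

View pics/end.png

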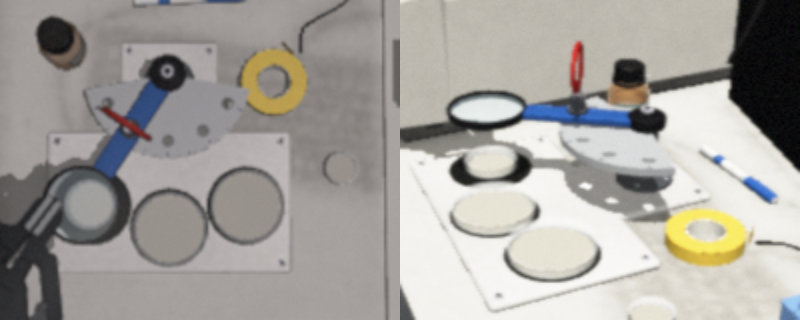

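The lens stands over the small dish: top image, lens ring round the dish at (90,203). The ring is at its home height, the arm is clear, and the dishes, tape and bottle are where they were. Handing in.

```bash
python3 -c "
from bench import ticket
print(ticket.job_done())"
```

```text
the job is handed in; nothing more can be done
None
```

The magnifier is now over the small dish, with the index pin home in the left-hand hole by the camera check and nothing else visibly moved; the job was handed in at about 14 s on the robot's clock, and the hand-in returned no verdict.

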